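# Check the storage jars' caps and shelve them

## Task

Put the three storage jars away in the black wire rail. Some of their caps are loose, which only a tug will tell: screw those fully home, clockwise, before their jars go in. Slide the jars along the counter, without carrying them, so that all three end standing side by side in the rail's free bay, right back against its back rods, and leave everything else where it stands.

Things in the scene. Friction and masses are not known exactly. Their poses are not given: they have to be found in the camera images.
- jar_a: clear glass storage jar, full, upright on the counter: straight glass body 54 mm in diameter, 76 mm high; with its screw cap 100 mm high; about 350 g. Origin: centre of its underside; z up along its axis. It slides easily on the counter (friction about 0.35). The three jars look alike but for their contents
- cap_a (a joint): turn of jar_a's cap on its jar, rad: 0 = screwed fully home, grows as it is unscrewed (anticlockwise from above) to a stop at 1.4; it cannot come off. Loose caps start between 0.65 and 1.15 and screw on easily (0.012 N m, the jar stands still); once home, turning on takes the jar round too, harmlessly; unscrewing takes 0.07 N m
- cap_a_top (a point): centre of the flat top of jar_a's ribbed black cap: a cylinder 60 mm in diameter, from 78 to 100 mm above the jar's underside, 3 mm wider all round than the glass. A loose cap sits down like a tight one, but a tug raises it 1.6 mm or more (2.5 mm per rad unscrewed) before the jar lifts; a tight one has no play: a tug lifts the jar at once
- jar_b: clear glass storage jar, full, upright on the counter: straight glass body 54 mm in diameter, 76 mm high; with its screw cap 100 mm high; about 350 g. Origin: centre of its underside; z up along its axis. It slides easily on the counter (friction about 0.35). The three jars look alike but for their contents
- cap_b (a joint): turn of jar_b's cap on its jar, rad: 0 = screwed fully home, grows as it is unscrewed (anticlockwise from above) to a stop at 1.4; it cannot come off. Loose caps start between 0.65 and 1.15 and screw on easily (0.012 N m, the jar stands still); once home, turning on takes the jar round too, harmlessly; unscrewing takes 0.07 N m
- cap_b_top (a point): centre of the flat top of jar_b's ribbed black cap: a cylinder 60 mm in diameter, from 78 to 100 mm above the jar's underside, 3 mm wider all round than the glass. A loose cap sits down like a tight one, but a tug raises it 1.6 mm or more (2.5 mm per rad unscrewed) before the jar lifts; a tight one has no play: a tug lifts the jar at once
- jar_c: clear glass storage jar, full, upright on the counter: straight glass body 54 mm in diameter, 76 mm high; with its screw cap 100 mm high; about 350 g. Origin: centre of its underside; z up along its axis. It slides easily on the counter (friction about 0.35). The three jars look alike but for their contents
- cap_c (a joint): turn of jar_c's cap on its jar, rad: 0 = screwed fully home, grows as it is unscrewed (anticlockwise from above) to a stop at 1.4; it cannot come off. Loose caps start between 0.65 and 1.15 and screw on easily (0.012 N m, the jar stands still); once home, turning on takes the jar round too, harmlessly; unscrewing takes 0.07 N m
- cap_c_top (a point): centre of the flat top of jar_c's ribbed black cap: a cylinder 60 mm in diameter, from 78 to 100 mm above the jar's underside, 3 mm wider all round than the glass. A loose cap sits down like a tight one, but a tug raises it 1.6 mm or more (2.5 mm per rad unscrewed) before the jar lifts; a tight one has no play: a tug lifts the jar at once
- bay (a point): point at counter height on the inner face of the back rods of the low black wire rail (fixed), at the middle of its free bay. x points to the back, away from the open front; y along the back rods to the salt pot's end; z up. No floor: jars slide straight in. A jar against the back rods has its axis at x = -0.027; three jars fit at y = -0.09, 0, +0.09
- rail: the black wire condiment rail itself: back rods and side rods 6 mm thick at 25 and 50 mm height, posts up to 63 mm, open in front (-x). Origin and axes are those of bay. Inner width: from the right side rods at y = -0.150 to the salt pot at about y = +0.155 (the rods go on behind it to y = 0.25); the side rods reach 85 mm forward of the back rods
- salt_pot: bystander: squat white stoneware salt pot with a wooden lid, 76 mm in diameter, 66 mm high, standing in the +y end of the rail; origin: centre of its underside
- egg_timer: bystander: white domed kitchen timer, 48 mm in diameter, 50 mm high, among the jars; origin: centre of its underside
- espresso_cup: bystander: small white cup, 52 mm in diameter, 52 mm high, among the jars; origin: centre of its underside
- wood_spoon: bystander: wooden spoon, 220 mm long, lying on the counter to the left of the jars; origin: under its middle
- soy_bottle: bystander: dark sauce bottle, 60 mm in diameter, 215 mm high, to the right of the rail; origin: centre of its underside
- oil_bottle: bystander: green oil bottle, 66 mm in diameter, 225 mm high, to the right of the rail; origin: centre of its underside
- mug: bystander: white mug, 80 mm in diameter, 92 mm high, to the left of the rail; origin: centre of its underside
Mind the look-alikes: they are no part of the job. Leave any blue look-alike of the jar_a alone.

How it is judged:
At the end, for the whole second after the job is handed in: All three jars stand upright on the counter, at rest and released, inside the rail's bay with the glass within about 17 mm of the back rods, and all three caps are screwed home (within 0.10 rad) (value of joint each of cap_a, cap_b, cap_c below 0.1 rad and x of jar_a in the frame of bay between -0.044 and -0.018 m and y of jar_a in the frame of bay between -0.15 and 0.16 m and angle between each of jar_a, jar_b, jar_c's own z axis and vertical below 0.08 rad and height (world z) of each of jar_a, jar_b, jar_c below 0.006 m and linear speed of each of jar_a, jar_b, jar_c below 0.02 m/s and x of jar_b in the frame of bay between -0.044 and -0.018 m and y of jar_b in the frame of bay between -0.15 and 0.16 m and x of jar_c in the frame of bay between -0.044 and -0.018 m and y of jar_c in the frame of bay between -0.15 and 0.16 m); the robot touches nothing.
It fails at once if a jar is in the rail's bay while its cap is still loose (more than 0.2 rad from home) ((value of joint cap_a above 0.2 rad and x of jar_a in the frame of bay above -0.055 m and y of jar_a in the frame of bay between -0.15 and 0.16 m) or (value of joint cap_b above 0.2 rad and x of jar_b in the frame of bay above -0.055 m and y of jar_b in the frame of bay between -0.15 and 0.16 m) or (value of joint cap_c above 0.2 rad and x of jar_c in the frame of bay above -0.055 m and y of jar_c in the frame of bay between -0.15 and 0.16 m)).
It fails at once if a jar is carried (its underside more than 30 mm above the counter) instead of slid (height (world z) of any of jar_a, jar_b, jar_c above 0.03 m).
It fails at once if a jar is tipped over (more than 0.6 rad) (angle between any of jar_a, jar_b, jar_c's own z axis and vertical above 0.6 rad).
It fails at once if a bystander is knocked away (moved more than 30 mm) (distance of any of salt_pot, egg_timer, espresso_cup, wood_spoon, soy_bottle, oil_bottle, mug from where it was at the start of the episode above 0.03 m).
It also fails if it takes over 72 s, if anything falls off the work surface, if the arm or the gripper's body presses on something with over 40 N, if the wrist force passes 120 N, or if a joint passes its speed limit or range.

## Robot

A 6-joint arm with a two-finger parallel gripper is mounted at the origin on the work surface. World frame = base frame: x ahead of the robot, y to its left, z up, the work surface at z = 0. Lengths are in m, angles in rad, forces in N, time in s.
With the tool pointing down it reaches from about 0.375 to 0.925 m from the base axis. Payload 5.7 kg.
Tool frame: the origin (TCP) lies at the very end of the fingers, on their centre line; the grasp point (between the pads) lies 19 mm behind it; z points along the fingers, y is the line along which they close (so a half turn about z gives the same grasp; the last joint's range is limited). The gripper opens to 85 mm and grips with 20 to 120 N. Pads are 22 mm wide; open, the fingers measure 114 mm over their backs; the gripper's body (76 mm by 85 mm) begins 54 mm behind the grasp point. The pads swing forward as they close: fully open they stand 13 mm farther back than shut.
Start: joints at [1.072, 0.359, 1.51, -0, 1.272, -0.115], TCP at [0.225, 0.556, 0.231] pointing down, gripper open.
Joint ranges: [-2.97, 2.97], [-1.01, 2.36], [0.21, 2.38], [-0.96, 4.11], [0.2, 2.71], [-2.98, 2.98]. Speed limits (rad/s): [2.39, 2.39, 3.14, 3.14, 3.14, 3.14].

## Interface

Orientations are given as a unit quaternion [x, y, z, w].
In Python, from cell import observe, cams, order gives the robot as it stands.
- The arm moves only by the tool send_rows, never from a script. Its argument "rows" is one flat list of numbers, 7 for each row, row after row: the finger opening in mm, from 0 to 85.4, then the shift along the world's x, y, z in mm, then the turn, a rotation vector about the world's x, y, z in degrees. In form: [jaw, tx, ty, tz, ax, ay, az, jaw, tx, ty, tz, ax, ay, az, ...]. A call has 1 to 10 rows; each row shifts and turns the commanded pose from where the row before left it; what a row does not reach is not made up. A row lasts 1/12 s, in which the tool goes at most 41.7 mm and 7.16 degrees, less where a joint would pass 70% of its speed; a pose out of reach is approached as far as the arm can. A call with a gripper value outside its range is refused whole. The fingers move at their own pace and stop on an object; "squeeze" is the grip in N (left out, the last holds). Time passes only in rows, so rows that do not move let the fingers close. It gives the time, the measured TCP pose, the force, the opening and the grip force at its end, in the units of the state.
- observe(): the state, without advancing time (a new reading comes with each control period).
- cams.capture(name): name is "scene" or "top" or "wrist"; returns the picture (400x640x3 uint8, blue, green, red); there is no depth.
- cams.camera_params(name): a dict with "mtx" (3x3 intrinsics, pixels), "R" (3x3) and "t" (3): a world point X has camera coordinates R X + t; the wrist camera has in their place "hand_eye" (4x4, takes a point from camera to tool coordinates, whose origin is the TCP and whose axes are the flange's). Camera axes: x right, y down, z forward; pixel columns grow to the right and rows downward; lengths in m; the calibration is good to about 2 mm. A picture is of the moment at which its call begins: read the wrist's pose just before it. camera_params takes no time and is no camera call.
- order.finish_job(): hands the job in; it is judged then, once.
The state is a dict: "t": time; "joint_positions": joint angles; "joint_vel": joint speeds; "joint_torque": joint torques, N m; "ee_pos": TCP position; "orientation": TCP orientation; "ft_force": force on the tool from outside, world axes, zero at the start; "ft_torque": the same for the moment, N m; "width": opening from 0.0 (shut) to 1.0 (fully open); "grip_force": force on a finger pad.
Only numpy, scipy, OpenCV 4.12 (cv2) and the standard library are available. Lean on these libraries where they do the work, as an engineer would, in place of code of your own. Each camera call takes 0.05 s, during which the arm holds its last target. There are 200 camera calls.

## Working session

There is one attempt and no reset: what is moved stays moved. The work goes in short steps, Python scripts to look and compute and a tool call to move; the robot and the scene stay as the last step left them, time stands still between calls to the robot, and variables do not carry over. Pictures are saved under pics/ and viewed, at most 10 in all, crops included, and the job is handed in when it is done.

Besides the shell and the picture viewer there is one more tool, called after ">>>" in YAML: its name, and indented under it one key for each argument. send_rows: Moves the arm, as the interface text tells. Its arguments: {"type":"object","properties":{"rows":{"type":"array"},"squeeze":{"type":"number"}},"required":["rows"]}

```bash
mkdir -p pics; ls; python3 - <<'E'
from cell import observe,cams
import cv2,numpy as np
s=observe();print(s['t'],s['ee_pos'],s['orientation'],s['width'])
a=cams.capture('top');b=cams.capture('scene')
cv2.imwrite('pics/top.png',a);cv2.imwrite('pics/scene.png',b)
for n in('top','scene'):
  p=cams.camera_params(n);print(n,np.round(p['mtx'],1).tolist(),np.round(p['R'],3).tolist(),np.round(p['t'],3))
print(cams.camera_params('wrist'))
E
```

```text
pics
0.0 [0.22430152 0.55576389 0.23045818] [ 1.90704284e-01  9.81647103e-01 -8.69608436e-04 -2.92495147e-04] 1.0032868154269314
top [[436.6, 0.0, 316.5], [0.0, 436.6, 196.9], [0.0, 0.0, 1.0]] [[0.011, -1.0, 0.021], [-0.997, -0.012, -0.081], [0.082, -0.02, -0.996]] [-0.011  0.534  1.443]
scene [[387.5, 0.0, 325.4], [0.0, 387.5, 195.4], [0.0, 0.0, 1.0]] [[-0.497, 0.868, 0.015], [0.691, 0.406, -0.598], [-0.525, -0.287, -0.801]] [ 0.256 -0.298  1.383]
{'mtx': array([[347.30858864,   0.        , 321.1601289 ],
       [  0.        , 347.30858864, 202.78764955],
       [  0.        ,   0.        ,   1.        ]]), 'hand_eye': array([[ 1.18012311e-03, -9.61897282e-01, -2.73408532e-01,
         6.95024127e-02],
       [ 9.99998765e-01,  1.41889390e-03, -6.75577042e-04,
         1.17870850e-03],
       [ 1.03777342e-03, -2.73407397e-01,  9.61897769e-01,
        -1.42204236e-01],
       [ 0.00000000e+00,  0.00000000e+00,  0.00000000e+00,
         1.00000000e+00]])}
```

View pics/top.png

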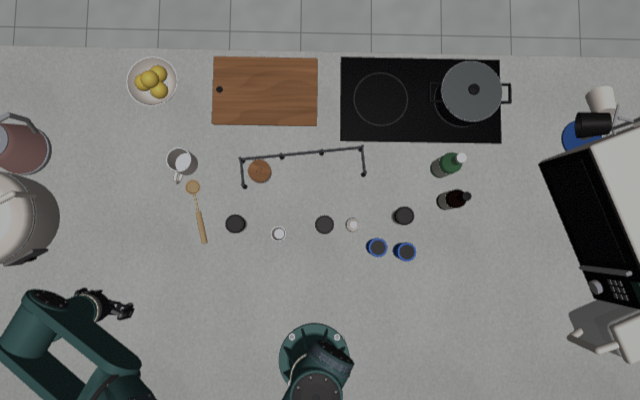

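View pics/scene.png

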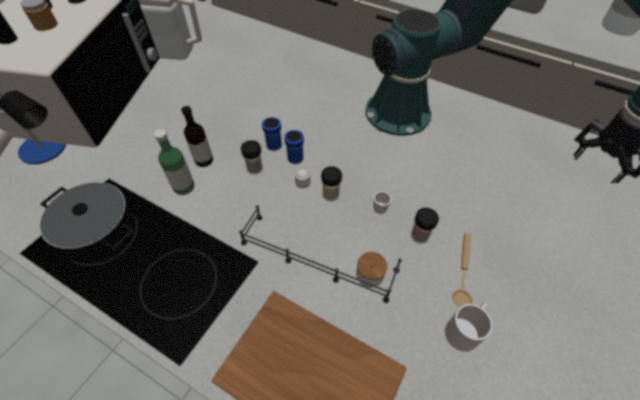

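Top view: the jars are the black caps at (235,223), (325,224) and (403,215). What could be taken for them: the blue-bodied look-alikes at (377,246) and (404,251), the timer at (352,224) and the cup at (278,233). The rail's back posts are at (241,158) and (361,149), and the salt pot is at (260,171). The jars' bodies in the scene view (252,155), (331,182), (425,223) aren't blue.

```bash
cat > h.py <<'E'
import numpy as np,cv2
from cell import observe,cams
def ray(n,u,v,z):
    p=cams.camera_params(n);R,t=np.array(p['R']),np.array(p['t']).ravel()
    d=R.T@np.linalg.inv(p['mtx'])@[u,v,1];c=-R.T@t
    return c+d*(z-c[2])/d[2]
def blob(img,u,v,r,lo,hi):
    m=cv2.inRange(img,np.array(lo),np.array(hi));k=np.zeros_like(m);cv2.circle(k,(u,v),r,255,-1);m&=k
    n,_,st,ce=cv2.connectedComponentsWithStats(m);i=1+np.argmax(st[1:,4]);return ce[i],st[i]
E
python3 - <<'E'
from h import *
a=cv2.imread('pics/top.png');b=cv2.imread('pics/scene.png')
for nm,T,S in(('L',(235,223),(426,215)),('M',(325,224),(331,175)),('R',(403,215),(251,148))):
    for n,im,q in(('top',a,T),('scene',b,S)):
        c,s=blob(im,*q,14,(0,0,0),(75,75,75));print(nm,n,c.round(1),s,ray(n,*c,.1 if n=='top' else .092).round(4))
for nm,u,v,z in(('timer',352,224,.05),('cup',278.5,233.5,.052),('salt',260,171,.066),('blue1',377,246,.1),('blue2',404.5,251.5,.1),('BL',240.5,158.5,.06),('BR',361,149.5,.06),('FL',244,186,.06),('FR',364,174,.06),('p2',281.5,155.5,.06),('p3',321,152,.06),('soy',465,198,.2),('oil',459,157,.2)):print(nm,ray('top',u,v,z).round(4))
c=np.hstack([cv2.resize(a[140:270,150:480],None,fx=2.4,fy=2.4,interpolation=2)])
cv2.imwrite('pics/c1.png',c)
E
```

```text
L top [235.3 223.5] [226 215  20  18 291] [0.4409 0.2518 0.1   ]
L scene [426.  218.4] [415 208  23  22 397] [0.4458 0.2583 0.092 ]
M top [324.  224.3] [315 216  19  18 265] [ 0.4416 -0.0275  0.1   ]
M scene [331.1 176.4] [322 167  20  20 335] [ 0.4478 -0.0218  0.092 ]
R top [403.  215.5] [392 207  22  18 305] [ 0.4721 -0.2785  0.1   ]
R scene [250.7 150. ] [241 141  20  21 317] [ 0.4798 -0.2743  0.092 ]
timer [ 0.4444 -0.1213  0.05  ]
cup [0.4109 0.1186 0.052 ]
salt [0.6133 0.1814 0.066 ]
blue1 [ 0.375  -0.1955  0.1   ]
blue2 [ 0.3586 -0.2826  0.1   ]
BL [0.6545 0.2467 0.06  ]
BR [ 0.6902 -0.1491  0.06  ]
FL [0.5641 0.2331 0.06  ]
FR [ 0.6088 -0.1592  0.06  ]
p2 [0.6664 0.1127 0.06  ]
p3 [ 0.6799 -0.017   0.06  ]
soy [ 0.522  -0.4415  0.2   ]
oil [ 0.6447 -0.4255  0.2   ]
```

View pics/c1.png

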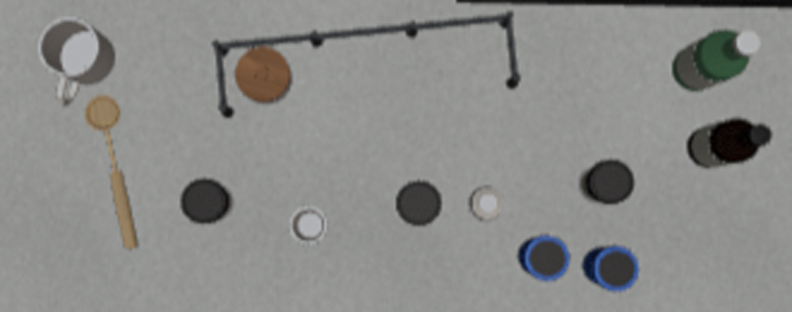

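The crop confirms the choice: the three all-black caps have no blue rim, and the blue-rimmed pair sits at crop (547,258) and (615,268). The rail's yaw is about +5°, with the bay at about (0.674, -0.001). I'll go to the left jar first.

>>> send_rows:
  rows: [85, 22, -30, -8, 0, 0, 2.7, 85, 22, -30, -8, 0, 0, 2.7, 85, 22, -30, -8, 0, 0, 2.7, 85, 22, -30, -8, 0, 0, 2.7, 85, 22, -30, -8, 0, 0, 2.7, 85, 22, -30, -8, 0, 0, 2.7, 85, 22, -30, -8, 0, 0, 2.7, 85, 22, -30, -8, 0, 0, 2.7, 85, 22, -30, -8, 0, 0, 2.7, 85, 22, -30, -8, 0, 0, 2.7]
  squeeze: 30

```text
t: 0.93
ee_pos: [0.4452, 0.2546, 0.1508]
orientation: [-0.045, 0.999, -0.0, -0.0]
ft_force: [0.7, 0.4, -0.2]
width: 0.994
grip_force: 0.0
```

>>> send_rows:
  rows: [85, 0, 0, 0, 0, 0, 0, 85, 0, 0, 0, 0, 0, 0]

```text
t: 1.1
ee_pos: [0.4452, 0.2546, 0.1506]
orientation: [-0.042, 0.999, -0.0, -0.001]
ft_force: [-0.5, 0.3, 0.4]
width: 1.0
grip_force: 0.0
```

```bash
cat >> h.py <<'E'
from scipy.spatial.transform import Rotation as Ro
def wray(s,u,v,z):
    p=cams.camera_params('wrist');H=p['hand_eye'];R=Ro.from_quat(s['orientation']).as_matrix()
    c=R@H[:3,3]+s['ee_pos'];d=R@H[:3,:3]@np.linalg.inv(p['mtx'])@[u,v,1]
    return c+d*(z-c[2])/d[2]
def wproj(s,X):
    p=cams.camera_params('wrist');H=p['hand_eye'];R=Ro.from_quat(s['orientation']).as_matrix()
    x=p['mtx']@np.linalg.inv(H)[:3]@np.r_[R.T@(np.array(X)-s['ee_pos']),1];return x[:2]/x[2]
def st(s):
    R=Ro.from_quat(s['orientation']).as_matrix();print('t',round(s['t'],2),'p',np.round(s['ee_pos'],4),'yaw',round(np.degrees(np.arctan2(R[1,1],R[0,1])),1),'z',R[:,2].round(3),'w',round(s['width'],3),'g',round(s['grip_force'],1),'F',np.round(s['ft_force'],1),'T',np.round(s['ft_torque'],2),'q',np.round(s['joint_positions'],2))
E
python3 - <<'E'
from h import *
s=observe();st(s);im=cams.capture('wrist');cv2.imwrite('pics/w1.png',im);print(wproj(s,(.443,.255,.1)))
E
```

```text
t 1.1 p [0.4452 0.2546 0.1506] yaw 94.8 z [-0.001 -0.001 -1.   ] w 1.0 g 0.0 F [-0.5  0.3  0.4] T [-0.05 -0.03  0.05] q [ 0.38  0.33  1.79 -0.    1.02 -1.27]
[320.49905966 222.73711548]
```

View pics/w1.png

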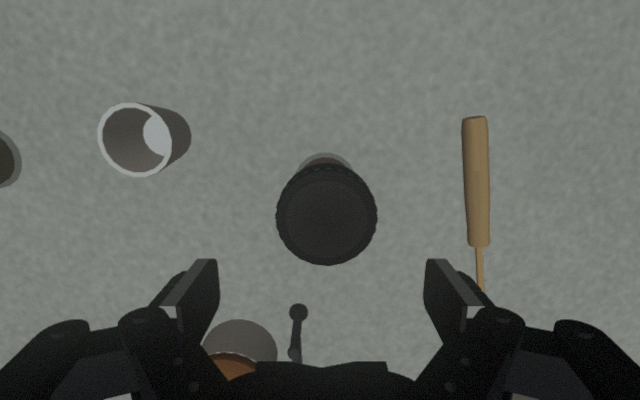

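The wrist view shows the cap at (326.5,216), radius about 50 px, clear on both sides. The rail's front-left post top is at (298,313).

```bash
python3 - <<'E'
from h import *
s=observe();print(wray(s,326.5,216,.1),wray(s,376.5,216,.1),wray(s,298,313,.063))
E
```

```text
[0.43799294 0.25934441 0.1       ] [0.43548628 0.28844434 0.1       ] [0.52849811 0.24638774 0.063     ]
```

>>> send_rows:
  rows: [85, -5, 2, -25, 0, 0, 0, 85, 0, 0, -28, 0, 0, 0, 85, 0, 0, -24, 0, 0, 0, 60, 0, 0, 0, 0, 0, 0, 50, 0, 0, 0, 0, 0, 0, 50, 0, 0, 0, 0, 0, 0, 50, 0, 0, 0, 0, 0, 0, 50, 0, 0, 0, 0, 0, 0]
  squeeze: 30

```text
t: 1.82
ee_pos: [0.4402, 0.259, 0.0756]
orientation: [-0.044, 0.999, 0.0, 0.001]
ft_force: [-0.5, -0.4, -0.3]
width: 0.692
grip_force: 33.2
```

>>> send_rows:
  rows: [50, 0, 0, 0, 0, 0, 0, 50, 0, 0, 0, 0, 0, 0]

```text
t: 1.98
ee_pos: [0.4402, 0.2588, 0.0751]
orientation: [-0.044, 0.999, 0.0, 0.001]
ft_force: [-0.3, 0.4, 0.3]
width: 0.693
grip_force: 33.2
```

>>> send_rows:
  rows: [50, 0, 0, 1.3, 0, 0, 0, 50, 0, 0, 0, 0, 0, 0, 50, 0, 0, 0, 0, 0, 0]

```text
t: 2.23
ee_pos: [0.4401, 0.2586, 0.0759]
orientation: [-0.044, 0.999, 0.0, 0.0]
ft_force: [-1.0, 1.3, -0.3]
width: 0.689
grip_force: 33.1
```

>>> send_rows:
  rows: [50, 0, 0, 2.7, 0, 0, 0, 50, 0, 0, 0, 0, 0, 0, 50, 0, 0, 0, 0, 0, 0]

```text
t: 2.48
ee_pos: [0.4393, 0.2579, 0.078]
orientation: [-0.044, 0.999, -0.0, -0.0]
ft_force: [-0.1, 0.8, -5.1]
width: 0.694
grip_force: 33.3
```

Left cap: no load at 1.3 mm and weight at 4 mm, so it's loose. I'll lower it and screw it clockwise.

>>> send_rows:
  rows: [50, 0, 0, -4, 0, 0, 0, 50, 0, 0, 0, 0, 0, 0, 50, 0, 0, 0, 0, 0, -7, 50, 0, 0, 0, 0, 0, -7, 50, 0, 0, 0, 0, 0, -7, 50, 0, 0, 0, 0, 0, -7, 50, 0, 0, 0, 0, 0, -7, 50, 0, 0, 0, 0, 0, -7, 50, 0, 0, 0, 0, 0, -7]

```text
t: 3.23
ee_pos: [0.4407, 0.2588, 0.0744]
orientation: [0.377, 0.926, 0.001, 0.001]
ft_force: [0.4, 1.5, -0.8]
width: 0.692
grip_force: 33.5
```

>>> send_rows:
  rows: [50, 0, 0, 0, 0, 0, -7, 50, 0, 0, 0, 0, 0, -7, 50, 0, 0, 0, 0, 0, -7, 50, 0, 0, 0, 0, 0, -7, 50, 0, 0, 0, 0, 0, -7, 50, 0, 0, 0, 0, 0, -6, 50, 0, 0, 0, 0, 0, 0]

```text
t: 3.82
ee_pos: [0.4407, 0.2588, 0.0745]
orientation: [0.677, 0.736, 0.001, 0.0]
ft_force: [1.0, 1.3, -0.0]
width: 0.691
grip_force: 33.6
```

>>> send_rows:
  rows: [50, 0, 0, 1.3, 0, 0, 0, 50, 0, 0, 0, 0, 0, 0, 50, 0, 0, 0, 0, 0, 0]

```text
t: 4.07
ee_pos: [0.4392, 0.258, 0.0753]
orientation: [0.675, 0.738, -0.001, -0.0]
ft_force: [-0.2, 0.2, -2.4]
width: 0.686
grip_force: 33.4
```

```bash
python3 - <<'E'
from h import *
s=observe();st(s)
E
```

```text
t 4.07 p [0.4392 0.258  0.0753] yaw 5.1 z [-0.001 -0.001 -1.   ] w 0.686 g 33.4 F [-0.2  0.2 -2.4] T [ 0.02 -0.13 -0.02] q [ 0.4   0.43  1.87 -0.    0.84  0.31]
```

Now the tug loads at once, so the cap is home. I'll slide it into the bay.

>>> send_rows:
  rows: [50, 0, 0, -1.3, 0, 0, 0, 50, 5, -12, 0, 0, 0, 0, 50, 9, -22, 0, 0, 0, 0, 50, 10, -25, 0, 0, 0, 0, 50, 11, -25, 0, 0, 0, 0, 50, 11, -25, 0, 0, 0, 0, 50, 11, -25, 0, 0, 0, 0, 50, 11, -25, 0, 0, 0, 0, 50, 9, -24, 0, 0, 0, 0, 50, 0, 0, 0, 0, 0, 0]
  squeeze: 40

```text
t: 4.9
ee_pos: [0.5192, 0.0716, 0.0744]
orientation: [0.676, 0.737, 0.0, 0.001]
ft_force: [0.6, -0.8, -2.3]
width: 0.687
grip_force: 45.4
```

```bash
python3 - <<'E'
from h import *
s=observe();st(s);im=cams.capture('top');cv2.imwrite('pics/t2.png',cv2.resize(im[130:250,210:390],None,fx=4,fy=4,interpolation=2))
E
```

```text
t 4.9 p [0.5192 0.0716 0.0744] yaw 4.9 z [ 0.002 -0.002 -1.   ] w 0.687 g 45.4 F [ 0.6 -0.8 -2.3] T [-0.17 -0.23  0.  ] q [ 0.01  0.45  1.84 -0.    0.85 -0.08]
```

View pics/t2.png

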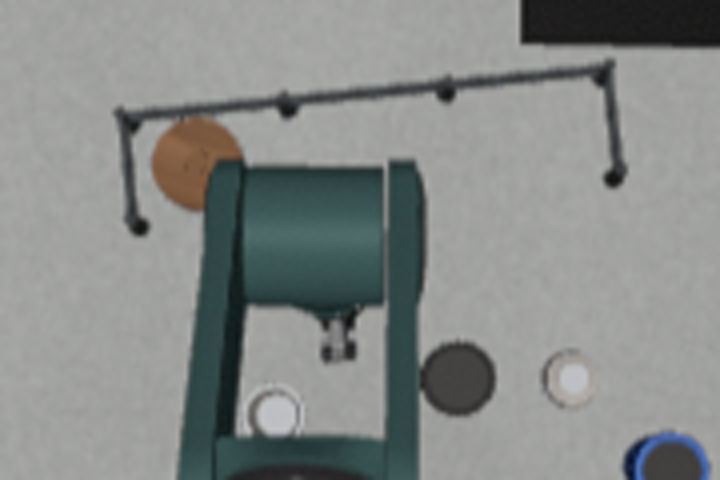

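The rail is clear: back post tops at full-image (240,158) and (362.5,146.3), feet at (243,161) and (360.5,149). The arm hides the jar.

```bash
python3 - <<'E'
from h import *
for z,l,r in((.058,(240.2,158.4),(362.3,146.6)),(0,(243,161),(360.5,149.2))):
    L,R=ray('top',*l,z)[:2],ray('top',*r,z)[:2]
    y=(L-R)/np.linalg.norm(L-R);x=np.array([y[1],-y[0]])
    print(L,R,np.linalg.norm(L-R),np.degrees(np.arctan2(x[1],x[0])))
    o=(L+R)/2-y*.05-x*.003;print('o',o)
    for k in(.09,0,-.09):print(k,o-.027*x+k*y,'front',o-.15*x+k*y)
E
```

```text
[0.65519667 0.24803426] [ 0.70037487 -0.15366389] 0.40423071916920095 6.416978316166187
o [ 0.68039273 -0.00283685]
0.09 [0.64350319 0.08358167] front [0.5212738  0.06983477]
0 [ 0.65356189 -0.00585446] front [ 0.53133251 -0.01960136]
-0.09 [ 0.6636206 -0.0952906] front [ 0.54139121 -0.1090375 ]
[0.65615195 0.24738385] [ 0.70284974 -0.15474153] 0.40482774025981866 6.6239425766740405
o [ 0.68228848 -0.00369113]
0.09 [0.64508701 0.08259358] front [0.52290808 0.06840525]
0 [ 0.65546872 -0.00680564] front [ 0.53328978 -0.02099397]
-0.09 [ 0.66585042 -0.09620486] front [ 0.54367149 -0.11039319]
```

>>> send_rows:
  rows: [50, 8, 1, 0, 0, 0, 0, 50, 14, 1, 0, 0, 0, 0, 50, 16, 2, 0, 0, 0, 0, 50, 16, 2, 0, 0, 0, 0, 50, 16, 2, 0, 0, 0, 0, 50, 16, 1, 0, 0, 0, 0, 50, 14, 1, 0, 0, 0, 0, 50, 12, 1, 0, 0, 0, 0, 50, 5, 0, 0, 0, 0, 0, 50, 0, 0, 0, 0, 0, 0]

```text
t: 5.78
ee_pos: [0.6348, 0.0877, 0.0742]
orientation: [0.675, 0.738, 0.001, 0.0]
ft_force: [1.5, 0.6, -0.2]
width: 0.69
grip_force: 45.7
```

>>> send_rows:
  rows: [50, 2, 0, 0, 0, 0, 0, 50, 2, 0, 0, 0, 0, 0]

```text
t: 5.95
ee_pos: [0.636, 0.087, 0.074]
orientation: [0.675, 0.738, -0.001, -0.001]
ft_force: [-1.4, 1.4, 0.8]
width: 0.686
grip_force: 45.8
```

>>> send_rows:
  rows: [50, 2, 0, 0, 0, 0, 0, 50, 0, 0, 0, 0, 0, 0]

```text
t: 6.12
ee_pos: [0.6391, 0.0864, 0.0742]
orientation: [0.675, 0.737, -0.0, -0.0]
ft_force: [-1.1, 1.1, -0.7]
width: 0.686
grip_force: 45.7
```

>>> send_rows:
  rows: [50, 2, 0, 0, 0, 0, 0, 50, 1, 0, 0, 0, 0, 0, 50, 0, 0, 0, 0, 0, 0]

```text
t: 6.37
ee_pos: [0.6428, 0.0861, 0.0742]
orientation: [0.676, 0.737, -0.0, 0.0]
ft_force: [-1.5, -0.5, -0.8]
width: 0.687
grip_force: 45.7
```

>>> send_rows:
  rows: [50, 2, 0, 0, 0, 0, 0, 50, 0, 0, 0, 0, 0, 0, 50, 0, 0, 0, 0, 0, 0]

```text
t: 6.62
ee_pos: [0.645, 0.0862, 0.0743]
orientation: [0.676, 0.737, 0.0, 0.0]
ft_force: [-1.7, 0.3, -1.0]
width: 0.687
grip_force: 45.7
```

>>> send_rows:
  rows: [50, 2, 0, 0, 0, 0, 0, 50, 0, 0, 0, 0, 0, 0, 50, 0, 0, 0, 0, 0, 0]

```text
t: 6.87
ee_pos: [0.6463, 0.0863, 0.0741]
orientation: [0.676, 0.737, -0.0, -0.0]
ft_force: [-3.2, 0.1, -0.6]
width: 0.686
grip_force: 45.7
```

>>> send_rows:
  rows: [50, 2, 0, 0, 0, 0, 0, 50, 0, 0, 0, 0, 0, 0, 50, 0, 0, 0, 0, 0, 0]

```text
t: 7.12
ee_pos: [0.6467, 0.0863, 0.074]
orientation: [0.675, 0.737, -0.001, -0.001]
ft_force: [-7.0, -0.3, 2.3]
width: 0.684
grip_force: 46.2
```

In contact with the rods. I'll ease off, release, lift, and go to the middle jar.

>>> send_rows:
  rows: [50, -1.5, 0, 0, 0, 0, 0, 85, 0, 0, 0, 0, 0, 0, 85, 0, 0, 0, 0, 0, 0, 85, 0, 0, 0, 0, 0, 0, 85, 0, 0, 0, 0, 0, 0, 85, 0, 0, 20, 0, 0, 0, 85, 0, 0, 30, 0, 0, 0, 85, 0, 0, 25, 0, 0, 0]

```text
t: 7.78
ee_pos: [0.6473, 0.0863, 0.1501]
orientation: [0.676, 0.737, -0.0, -0.0]
ft_force: [1.0, -0.9, -0.6]
width: 0.997
grip_force: 0.0
```

>>> send_rows:
  rows: [85, -20, -11, 0, 0, 0, 7, 85, -20, -11, 0, 0, 0, 7, 85, -20, -11, 0, 0, 0, 7, 85, -20, -11, 0, 0, 0, 7, 85, -20, -11, 0, 0, 0, 7, 85, -20, -11, 0, 0, 0, 7, 85, -20, -11, 0, 0, 0, 7, 85, -20, -11, 0, 0, 0, 7, 85, -20, -11, 0, 0, 0, 7, 85, -20, -10, 0, 0, 0, 7]

```text
t: 8.62
ee_pos: [0.4468, -0.0233, 0.1496]
orientation: [0.127, 0.992, -0.0, 0.001]
ft_force: [0.8, -0.1, 0.6]
width: 0.997
grip_force: 0.0
```

>>> send_rows:
  rows: [85, -4, 0, 0, 0, 0, 7, 85, 0, 0, 0, 0, 0, 7, 85, 0, 0, 0, 0, 0, 6, 85, 0, 0, 0, 0, 0, 0]

```text
t: 8.95
ee_pos: [0.4437, -0.0229, 0.1497]
orientation: [-0.045, 0.999, -0.0, 0.001]
ft_force: [0.4, -0.0, 0.5]
width: 0.998
grip_force: 0.0
```

```bash
python3 - <<'E'
from h import *
s=observe();st(s);im=cams.capture('wrist');cv2.imwrite('pics/w3.png',im);print(wproj(s,(.441,-.022,.1)))
E
```

```text
t 8.95 p [ 0.4437 -0.0229  0.1497] yaw 95.2 z [ 0.002 -0.    -1.   ] w 0.998 g 0.0 F [ 0.4 -0.   0.5] T [-0.05 -0.06 -0.06] q [-0.21  0.24  1.93 -0.    0.97 -1.87]
[321.50168263 222.27046998]
```

View pics/w3.png

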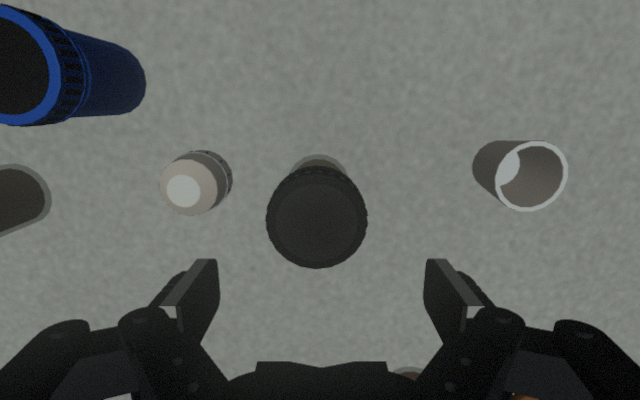

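The middle cap is at (317,219); the timer at (190,187) is lower than the fingertips will be. Descend, grip, tug.

>>> send_rows:
  rows: [85, -4, -2, -25, 0, 0, 0, 85, 0, 0, -28, 0, 0, 0, 85, 0, 0, -23, 0, 0, 0, 60, 0, 0, 0, 0, 0, 0, 50, 0, 0, 0, 0, 0, 0, 50, 0, 0, 0, 0, 0, 0, 50, 0, 0, 0, 0, 0, 0, 50, 0, 0, 0, 0, 0, 0, 50, 0, 0, 0, 0, 0, 0, 50, 0, 0, 0, 0, 0, 0]
  squeeze: 35

```text
t: 9.83
ee_pos: [0.4397, -0.0248, 0.0739]
orientation: [-0.044, 0.999, -0.0, 0.001]
ft_force: [0.1, -0.4, -0.9]
width: 0.69
grip_force: 38.4
```

>>> send_rows:
  rows: [50, 0, 0, 1.3, 0, 0, 0, 50, 0, 0, 0, 0, 0, 0, 50, 0, 0, 0, 0, 0, 0]

```text
t: 10.08
ee_pos: [0.4391, -0.0247, 0.0746]
orientation: [-0.044, 0.999, -0.0, 0.0]
ft_force: [0.3, -0.1, -4.0]
width: 0.696
grip_force: 38.5
```

>>> send_rows:
  rows: [50, 0, 0, 0, 0, 0, 0]

```text
t: 10.17
ee_pos: [0.439, -0.0246, 0.0745]
orientation: [-0.044, 0.999, -0.0, -0.0]
ft_force: [0.4, -0.1, -4.3]
width: 0.692
grip_force: 38.5
```

Middle cap: it takes the weight at once, so it's tight. I'll slide it while turning clockwise (harmless) so the fingers end up pointing fore and aft.

>>> send_rows:
  rows: [50, 0, 0, -1.3, 0, 0, 0, 50, 4, 0, 0, 0, 0, -7, 50, 8, 0, 0, 0, 0, -7, 50, 8, 0, 0, 0, 0, -7, 50, 8, 0, 0, 0, 0, -7, 50, 8, 0, 0, 0, 0, -7, 50, 8, 0, 0, 0, 0, -7, 50, 8, 0, 0, 0, 0, -7, 50, 8, 0, 0, 0, 0, -7, 50, 8, 0, 0, 0, 0, -7]

```text
t: 11.0
ee_pos: [0.5069, -0.0245, 0.0732]
orientation: [0.487, 0.873, -0.0, -0.001]
ft_force: [-1.7, -0.2, -0.0]
width: 0.689
grip_force: 38.9
```

>>> send_rows:
  rows: [50, 8, 1, 0, 0, 0, -7, 50, 8, 1, 0, 0, 0, -7, 50, 9, 1, 0, 0, 0, -7, 50, 14, 2, 0, 0, 0, -4, 50, 16, 2, 0, 0, 0, 0, 50, 16, 2, 0, 0, 0, 0, 50, 16, 2, 0, 0, 0, 0, 50, 16, 2, 0, 0, 0, 0, 50, 14, 2, 0, 0, 0, 0, 50, 8, 1, 0, 0, 0, 0]

```text
t: 11.83
ee_pos: [0.6337, -0.0086, 0.0732]
orientation: [0.663, 0.749, 0.0, 0.0]
ft_force: [-0.4, -0.6, -0.7]
width: 0.688
grip_force: 38.8
```

>>> send_rows:
  rows: [50, 4, 1, 0, 0, 0, 0, 50, 0, 0, 0, 0, 0, 0, 50, 0, 0, 0, 0, 0, 0]

```text
t: 12.08
ee_pos: [0.6365, -0.0077, 0.0733]
orientation: [0.663, 0.749, 0.0, 0.0]
ft_force: [1.1, -0.0, -0.8]
width: 0.688
grip_force: 38.8
```

```bash
python3 - <<'E'
from h import *
s=observe();st(s)
E
```

```text
t 12.08 p [ 0.6365 -0.0077  0.0733] yaw 7.0 z [ 0.001 -0.    -1.   ] w 0.688 g 38.8 F [ 1.1 -0.  -0.8] T [-0.04 -0.34  0.02] q [-0.12  0.58  1.58  0.    0.98 -0.24]
```

>>> send_rows:
  rows: [50, 6, 1, 0, 0, 0, 0, 50, 6, 1, 0, 0, 0, 0, 50, 3, 0, 0, 0, 0, 0, 50, 2, 0, 0, 0, 0, 0, 50, 0, 0, 0, 0, 0, 0, 50, 0, 0, 0, 0, 0, 0]

```text
t: 12.58
ee_pos: [0.6535, -0.0056, 0.0733]
orientation: [0.663, 0.749, 0.0, 0.0]
ft_force: [-0.3, 0.6, -0.5]
width: 0.688
grip_force: 39.0
```

>>> send_rows:
  rows: [50, 2, 0, 0, 0, 0, 0, 50, 0, 0, 0, 0, 0, 0, 50, 0, 0, 0, 0, 0, 0]

```text
t: 12.83
ee_pos: [0.6551, -0.0057, 0.0732]
orientation: [0.663, 0.749, -0.0, -0.0]
ft_force: [-0.9, 0.5, -0.3]
width: 0.687
grip_force: 38.8
```

>>> send_rows:
  rows: [50, 2, 0, 0, 0, 0, 0, 50, 0, 0, 0, 0, 0, 0, 50, 0, 0, 0, 0, 0, 0]

```text
t: 13.08
ee_pos: [0.6569, -0.0057, 0.0732]
orientation: [0.663, 0.749, -0.0, -0.0]
ft_force: [-1.8, 0.8, -0.7]
width: 0.691
grip_force: 38.8
```

>>> send_rows:
  rows: [50, 2, 0, 0, 0, 0, 0, 50, 0, 0, 0, 0, 0, 0, 50, 0, 0, 0, 0, 0, 0]

```text
t: 13.33
ee_pos: [0.6572, -0.0056, 0.0731]
orientation: [0.662, 0.749, -0.001, -0.002]
ft_force: [-6.6, -0.2, 2.9]
width: 0.691
grip_force: 39.5
```

>>> send_rows:
  rows: [50, 1.5, 0, 0, 0, 0, 0, 50, 0, 0, 0, 0, 0, 0, 50, 0, 0, 0, 0, 0, 0]

```text
t: 13.58
ee_pos: [0.6574, -0.0056, 0.0732]
orientation: [0.662, 0.749, -0.002, -0.002]
ft_force: [-9.9, -0.2, 6.6]
width: 0.687
grip_force: 39.7
```

>>> send_rows:
  rows: [50, -3, 0, 0, 0, 0, 0, 85, 0, 0, 0, 0, 0, 0, 85, 0, 0, 0, 0, 0, 0, 85, 0, 0, 0, 0, 0, 0, 85, 0, 0, 0, 0, 0, 0, 85, 0, 0, 20, 0, 0, 0, 85, 0, 0, 30, 0, 0, 0, 85, 0, 0, 27, 0, 0, 0]

```text
t: 14.25
ee_pos: [0.6575, -0.0057, 0.1507]
orientation: [0.663, 0.749, -0.0, -0.001]
ft_force: [1.5, 0.5, 0.6]
width: 0.995
grip_force: 0.0
```

>>> send_rows:
  rows: [85, -15, -22, 0, 0, 0, 7, 85, -15, -22, 0, 0, 0, 7, 85, -15, -22, 0, 0, 0, 7, 85, -15, -22, 0, 0, 0, 7, 85, -15, -22, 0, 0, 0, 7, 85, -15, -22, 0, 0, 0, 7, 85, -15, -22, 0, 0, 0, 7, 85, -15, -22, 0, 0, 0, 7, 85, -15, -22, 0, 0, 0, 7, 85, -15, -22, 0, 0, 0, 7]

```text
t: 15.08
ee_pos: [0.5073, -0.2269, 0.1505]
orientation: [0.11, 0.994, -0.0, 0.0]
ft_force: [1.5, 0.6, 0.2]
width: 0.993
grip_force: 0.0
```

>>> send_rows:
  rows: [85, -15, -22, 0, 0, 0, 7, 85, -16, -24, 0, 0, 0, 7, 85, 0, 0, 0, 0, 0, 4, 85, 0, 0, 0, 0, 0, 0]

```text
t: 15.42
ee_pos: [0.4763, -0.2733, 0.1505]
orientation: [-0.044, 0.999, -0.0, 0.0]
ft_force: [-0.2, -0.5, -0.3]
width: 0.996
grip_force: 0.0
```

```bash
python3 - <<'E'
from h import *
s=observe();st(s);im=cams.capture('wrist');cv2.imwrite('pics/w4.png',im);print(wproj(s,(.473,-.274,.1)))
E
```

```text
t 15.42 p [ 0.4763 -0.2733  0.1505] yaw 95.0 z [ 0.001 -0.001 -1.   ] w 0.996 g 0.0 F [-0.2 -0.5 -0.3] T [ 0.   -0.   -0.02] q [-0.65  0.37  1.71 -0.    1.05 -2.3 ]
[318.85245731 220.72042999]
```

View pics/w4.png

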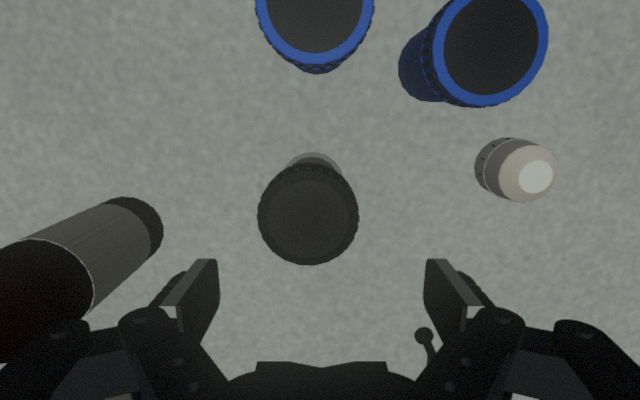

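The right cap is at (308,215). The soy bottle at left is about 65 mm clear of the fingers, and the blue caps at the top are clear too.

>>> send_rows:
  rows: [85, -6, -7, -20, 0, 0, 0, 85, 0, 0, -28, 0, 0, 0, 85, 0, 0, -28, 0, 0, 0, 60, 0, 0, 0, 0, 0, 0, 50, 0, 0, 0, 0, 0, 0, 50, 0, 0, 0, 0, 0, 0, 50, 0, 0, 0, 0, 0, 0, 50, 0, 0, 0, 0, 0, 0, 50, 0, 0, 0, 0, 0, 0, 50, 0, 0, 0, 0, 0, 0]

```text
t: 16.3
ee_pos: [0.4711, -0.2787, 0.0751]
orientation: [-0.044, 0.999, -0.0, 0.001]
ft_force: [1.2, 0.4, -0.5]
width: 0.688
grip_force: 38.7
```

>>> send_rows:
  rows: [50, 0, 0, 1.3, 0, 0, 0, 50, 0, 0, 0, 0, 0, 0, 50, 0, 0, 0, 0, 0, 0]

```text
t: 16.55
ee_pos: [0.4709, -0.2788, 0.0758]
orientation: [-0.044, 0.999, -0.0, 0.0]
ft_force: [0.5, 1.2, -1.1]
width: 0.689
grip_force: 38.7
```

>>> send_rows:
  rows: [50, 0, 0, 0, 0, 0, 0]

```text
t: 16.63
ee_pos: [0.4708, -0.2788, 0.0757]
orientation: [-0.044, 0.999, -0.0, 0.0]
ft_force: [1.4, 0.2, 0.2]
width: 0.687
grip_force: 38.7
```

The right cap is loose (no load). I'll screw it home.

>>> send_rows:
  rows: [50, 0, 0, -1.3, 0, 0, 0, 50, 0, 0, 0, 0, 0, -7, 50, 0, 0, 0, 0, 0, -7, 50, 0, 0, 0, 0, 0, -7, 50, 0, 0, 0, 0, 0, -7, 50, 0, 0, 0, 0, 0, -7, 50, 0, 0, 0, 0, 0, -7, 50, 0, 0, 0, 0, 0, -7]

```text
t: 17.3
ee_pos: [0.471, -0.2787, 0.0744]
orientation: [0.377, 0.926, 0.0, 0.0]
ft_force: [0.2, 1.7, 2.9]
width: 0.69
grip_force: 38.9
```

>>> send_rows:
  rows: [50, 0, 0, 0, 0, 0, -7, 50, 0, 0, 0, 0, 0, -7, 50, 0, 0, 0, 0, 0, -7, 50, 0, 0, 0, 0, 0, -7, 50, 0, 0, 0, 0, 0, -7, 50, 0, 0, 0, 0, 0, -4, 50, 0, 0, 0, 0, 0, 0]

```text
t: 17.88
ee_pos: [0.471, -0.2788, 0.0744]
orientation: [0.663, 0.748, 0.0, 0.0]
ft_force: [0.1, 2.0, 2.0]
width: 0.693
grip_force: 38.9
```

>>> send_rows:
  rows: [50, 0, 0, 1.3, 0, 0, 0, 50, 0, 0, 0, 0, 0, 0, 50, 0, 0, 0, 0, 0, 0]

```text
t: 18.13
ee_pos: [0.4702, -0.2787, 0.0752]
orientation: [0.662, 0.75, -0.0, -0.0]
ft_force: [0.5, -0.4, -3.1]
width: 0.687
grip_force: 38.5
```

```bash
python3 - <<'E'
from h import *
s=observe();st(s)
E
```

```text
t 18.13 p [ 0.4702 -0.2787  0.0752] yaw 7.1 z [-0.001  0.    -1.   ] w 0.687 g 38.5 F [ 0.5 -0.4 -3.1] T [ 0.04 -0.06  0.03] q [-0.66  0.47  1.79 -0.    0.88 -0.78]
```

Home now. Slide it to the bay's right place.

>>> send_rows:
  rows: [50, 0, 0, -1, 0, 0, 0, 50, 5, 12, 0, 0, 0, 0, 50, 9, 22, 0, 0, 0, 0, 50, 9, 22, 0, 0, 0, 0, 50, 9, 22, 0, 0, 0, 0, 50, 9, 22, 0, 0, 0, 0, 50, 9, 22, 0, 0, 0, 0, 50, 9, 22, 0, 0, 0, 0, 50, 9, 18, 0, 0, 0, 0, 50, 4, 9, 0, 0, 0, 0]

```text
t: 18.97
ee_pos: [0.5436, -0.1056, 0.0746]
orientation: [0.662, 0.75, 0.0, 0.0]
ft_force: [0.5, -1.9, -0.2]
width: 0.687
grip_force: 38.8
```

>>> send_rows:
  rows: [50, 8, 1, 0, 0, 0, 0, 50, 14, 1, 0, 0, 0, 0, 50, 16, 2, 0, 0, 0, 0, 50, 16, 2, 0, 0, 0, 0, 50, 16, 2, 0, 0, 0, 0, 50, 16, 2, 0, 0, 0, 0, 50, 12, 1, 0, 0, 0, 0, 50, 8, 1, 0, 0, 0, 0, 50, 0, 0, 0, 0, 0, 0, 50, 0, 0, 0, 0, 0, 0]

```text
t: 19.8
ee_pos: [0.6493, -0.0962, 0.0745]
orientation: [0.663, 0.749, 0.0, 0.001]
ft_force: [0.0, 1.1, -0.8]
width: 0.688
grip_force: 38.7
```

```bash
python3 - <<'E'
from h import *
s=observe();st(s)
E
```

```text
t 19.8 p [ 0.6493 -0.0962  0.0745] yaw 7.0 z [ 0.001 -0.    -1.   ] w 0.688 g 38.7 F [ 0.   1.1 -0.8] T [ 0.08 -0.36 -0.03] q [-0.25  0.6   1.53  0.    1.01 -0.37]
```

>>> send_rows:
  rows: [50, 5, 0, 0, 0, 0, 0, 50, 5, 0, 0, 0, 0, 0, 50, 4, 0, 0, 0, 0, 0, 50, 2, 0, 0, 0, 0, 0, 50, 0, 0, 0, 0, 0, 0, 50, 0, 0, 0, 0, 0, 0]

```text
t: 20.3
ee_pos: [0.6648, -0.0957, 0.0745]
orientation: [0.663, 0.749, 0.0, 0.0]
ft_force: [-0.7, -0.0, 0.8]
width: 0.693
grip_force: 39.0
```

>>> send_rows:
  rows: [50, 2, 0, 0, 0, 0, 0, 50, 0, 0, 0, 0, 0, 0, 50, 0, 0, 0, 0, 0, 0]

```text
t: 20.55
ee_pos: [0.6667, -0.0957, 0.0746]
orientation: [0.663, 0.749, -0.0, -0.0]
ft_force: [-1.1, 0.2, 0.9]
width: 0.688
grip_force: 39.1
```

>>> send_rows:
  rows: [50, 2, 0, 0, 0, 0, 0, 50, 0, 0, 0, 0, 0, 0, 50, 0, 0, 0, 0, 0, 0]

```text
t: 20.8
ee_pos: [0.6683, -0.0956, 0.0745]
orientation: [0.663, 0.749, -0.0, -0.0]
ft_force: [-2.9, -0.7, 3.4]
width: 0.689
grip_force: 39.3
```

>>> send_rows:
  rows: [50, 1.5, 0, 0, 0, 0, 0, 50, 0, 0, 0, 0, 0, 0, 50, 0, 0, 0, 0, 0, 0]

```text
t: 21.05
ee_pos: [0.6687, -0.0956, 0.0746]
orientation: [0.662, 0.749, -0.001, -0.001]
ft_force: [-7.1, 0.4, 6.8]
width: 0.692
grip_force: 39.6
```

>>> send_rows:
  rows: [50, -2, 0, 0, 0, 0, 0, 85, 0, 0, 0, 0, 0, 0, 85, 0, 0, 0, 0, 0, 0, 85, 0, 0, 0, 0, 0, 0, 85, 0, 0, 0, 0, 0, 0, 85, 0, 0, 20, 0, 0, 0, 85, 0, 0, 30, 0, 0, 0, 85, 0, 0, 40, 0, 0, 0, 85, 0, 0, 30, 0, 0, 0]

```text
t: 21.8
ee_pos: [0.6689, -0.0958, 0.1969]
orientation: [0.663, 0.749, 0.0, 0.001]
ft_force: [-0.1, 0.3, 0.5]
width: 0.996
grip_force: 0.0
```

>>> send_rows:
  rows: [85, -35, -20, 0, 0, 0, 0, 85, -35, -20, 0, 0, 0, 0, 85, -35, -20, 0, 0, 0, 0, 85, -35, -20, 0, 0, 0, 0, 85, -35, -20, 0, 0, 0, 0, 85, -35, -20, 0, 0, 0, 0, 85, 0, 0, 0, 0, 0, 0]

```text
t: 22.38
ee_pos: [0.4522, -0.2175, 0.1943]
orientation: [0.664, 0.748, -0.002, -0.002]
ft_force: [-0.5, -0.2, -0.2]
width: 0.993
grip_force: 0.0
```

```bash
python3 - <<'E'
from h import *
s=observe();st(s);im=cams.capture('top');b=cams.capture('scene')
cv2.imwrite('pics/f.png',np.vstack([cv2.resize(im[130:270,150:480],(700,297)),cv2.resize(b[120:330,180:500],(457,300)) if 0 else cv2.resize(cv2.copyMakeBorder(b[140:320,200:500],0,0,0,0,0),(700,300))]))
E
```

```text
t 22.38 p [ 0.4522 -0.2175  0.1943] yaw 6.8 z [-0.005 -0.    -1.   ] w 0.993 g 0.0 F [-0.5 -0.2 -0.2] T [-0.02 -0.04  0.  ] q [-0.58  0.26  1.76 -0.    1.12 -0.7 ]
```

View pics/f.png

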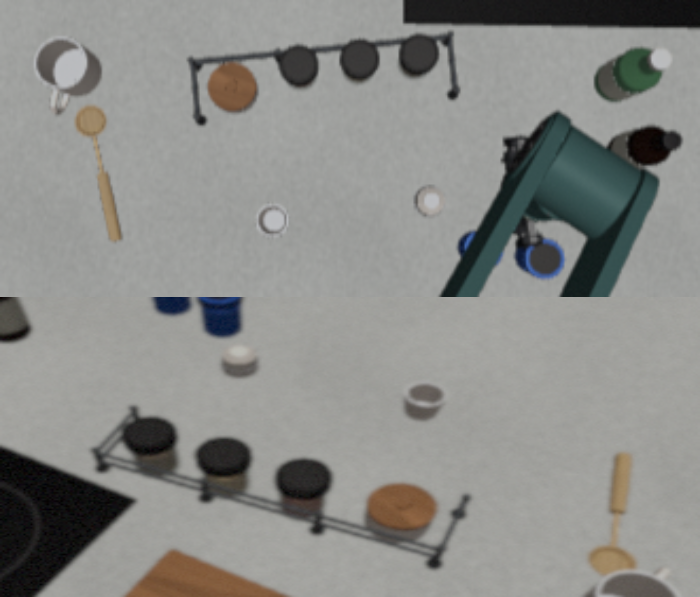

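All three black caps stand upright in the bay against the back rods, at (298,66), (359,60) and (418,54) in the upper half. The bystanders look unmoved and the gripper is clear, so I'm handing in.

```bash
python3 -c "
from cell import order;print(order.finish_job())"
```

```text
the job is handed in; nothing more can be done
None
```

The job is handed in: the left and right jars' caps were loose and are now screwed home, the middle one was already tight, and all three jars stand side by side against the back rods with everything else where it was, by the last pictures; no verdict came back at hand-in.

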